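# Sweep used culture dishes into the discard bay

### The job

Clear the three used culture dishes off the open bench: sweep each one along the surface with the fingertips into the low three-sided metal discard bay, through its open side, until the whole dish is inside. Keep the dishes flat on the bench the whole way, never picking them up or flicking them so that they shoot away. Leave the timer, the marker pen and the brown bottle where they are.

Things in the scene. Friction and masses are not known exactly. Their poses are not given: they have to be found in the camera images.
- dish_1: closed round culture dish, flat on the bench: 53 mm in diameter at the body (56 mm over the lid rim), 15 mm high, about 30 g, slides easily; origin at the centre of its underside
- dish_2: closed round culture dish, flat on the bench: 53 mm in diameter at the body (56 mm over the lid rim), 15 mm high, about 30 g, slides easily; origin at the centre of its underside
- dish_3: closed round culture dish, flat on the bench: 53 mm in diameter at the body (56 mm over the lid rim), 15 mm high, about 30 g, slides easily; origin at the centre of its underside
- bay: fixed U-shaped fence of grey sheet metal on the bench, no floor. Inside 120 mm deep, 220 mm wide; fence 4 mm thick, 30 mm high, with a 2 mm thick, 16 mm wide foot round the outside. Origin at bench level, centre of the inside; x points inward from the open side to the back, z up: open side at x = -60 mm, back fence at x = +60 mm, side fences at y = -110 and +110 mm
- timer: bystander: pale bench timer lying flat, 68x62x19 mm; origin at the centre of its underside
- marker: bystander: marker pen lying on the bench, 132 mm long along its y axis, 11 mm thick; origin at the bench under its middle
- bottle: bystander: small brown reagent bottle with a black cap, standing, 44 mm in diameter, 88 mm high; origin at the centre of its underside

How it is judged:
At the end, for the whole second after the job is handed in: All three dishes lie flat on the bench, at rest, wholly inside the discard bay (centre at least 24 mm inside the line of its open side, which allows 4 mm of rim past that line, and between its fences); timer, marker and bottle within 20 mm of where they were (x of dish_1 in the frame of bay between -0.036 and 0.045 m and y of dish_1 in the frame of bay between -0.095 and 0.095 m and height (world z) of each of dish_1, dish_2, dish_3 below 0.006 m and angle between each of dish_1, dish_2, dish_3's own z axis and vertical below 0.1 rad and linear speed of each of dish_1, dish_2, dish_3 below 0.02 m/s and x of dish_2 in the frame of bay between -0.036 and 0.045 m and y of dish_2 in the frame of bay between -0.095 and 0.095 m and x of dish_3 in the frame of bay between -0.036 and 0.045 m and y of dish_3 in the frame of bay between -0.095 and 0.095 m and distance of each of timer, marker, bottle from where it was at the start of the episode below 0.02 m); the robot touches nothing.
It fails at once if a dish is picked up or tipped (more than 10 mm off the bench or 0.3 rad) (height (world z) of any of dish_1, dish_2, dish_3 above 0.01 m or angle between any of dish_1, dish_2, dish_3's own z axis and vertical above 0.3 rad).
It fails at once if a dish is flicked (faster than 0.6 m/s) (linear speed of any of dish_1, dish_2, dish_3 above 0.6 m/s).
It fails at once if timer, marker or bottle is shifted by more than 20 mm (distance of any of timer, marker, bottle from where it was at the start of the episode above 0.02 m).
It also fails if it takes over 67 s, if anything falls off the work surface, if the arm or the gripper's body presses on something with over 40 N, if the wrist force passes 120 N, or if a joint passes its speed limit or range.

### The arm

A 6-joint arm with a two-finger parallel gripper is mounted at the origin on a cart in front of the work surface, level with it; the furniture and walls round the work are solid. World frame = base frame: x ahead of the robot, y to its left, z up, the work surface at z = 0. Lengths are in m, angles in rad, forces in N, time in s.
With the tool pointing down it reaches from about 0.3 to 0.775 m from the base axis. Payload 14.6 kg.
Tool frame: the origin (TCP) lies at the centre of the arm's flange, where the gripper is bolted on; the fingertips stand 199 mm ahead of it and the grasp point (between the pads) lies ctrl.tcp_to_grasp ahead of it (ctrl.tcp_to_grasp is the distance from the TCP to the grasp point, in m); z points along the fingers, y is the line along which they close (so a half turn about z gives the same grasp; the last joint's range is limited). The gripper opens to 94 mm and grips with 3 to 60 N. Pads are 16 mm wide; open, the fingers measure 119 mm over their backs; the gripper's body (75 mm by 177 mm) begins 78 mm behind the grasp point.
Start: joints at [-1.336, 0.3, 1.521, -0, 1.321, -0.067], TCP at [0.163, -0.525, 0.405] pointing down, gripper open.
Joint ranges: [-3.03, 3.03], [-0.79, 2.21], [0.23, 2.52], [-1.04, 4.18], [0, 3.07], [-2.55, 2.55]. Speed limits (rad/s): [2.22, 2.22, 2.57, 3.14, 3.14, 3.14].

### API

Orientations are given as [roll, pitch, yaw] about the fixed x, y, z axes, in that order (R = Rz(yaw) Ry(pitch) Rx(roll)).
In Python, from station import ctrl gives the robot as it stands. The module is installed in compiled form; this text tells all that it offers.
- The arm moves only by the shell command python3 -m jog 'ROWS' [OPENING] [FORCE]. ROWS is JSON, a list of rows, each a list of 6 numbers: the shift along the tool's x, y, z in cm, then the turn, a rotation vector about the tool's x, y, z in rad. In form: [[tx, ty, tz, ax, ay, az], ...]. A call has 1 to 8 rows; each row is the pose to reach, as a shift and turn from the pose commanded when the call began, along the tool's axes at that moment; what a row does not reach only later rows make up. A row lasts 1/10 s, in which the tool goes at most 50 mm and 8.59 degrees, less where a joint would pass 70% of its speed; a pose out of reach is approached as far as the arm can. A call with a gripper value outside its range is refused whole. OPENING is the opening in per cent of the stroke, from 0 (shut) to 100 (fully open), set as the call begins (- or left out, the last holds). The fingers move at their own pace and stop on an object; FORCE is the grip in N (left out, the last holds). Time passes only in rows, so rows that repeat a pose let the fingers close. It gives the time, the measured TCP pose, the force, the opening and the grip force at its end, in the units of the state.
- ctrl.get_obs(): the state, without advancing time (a new reading comes with each control period).
- ctrl.camera(name): name is "side" or "top" or "wrist"; returns a dict with "img" (384x512x3 uint8, blue, green, red), "intrinsics" (3x3 intrinsics, pixels), "R" (3x3) and "t" (3): a world point X has camera coordinates R X + t. Camera axes: x right, y down, z forward; pixel columns grow to the right and rows downward; lengths in m; the calibration is good to about 2 mm. A picture is of the moment at which its call begins. There is no depth.
- ctrl.hand_in(): hands the job in; it is judged then, once.
The state is a dict: "time_s": time; "qpos": joint angles; "joint_vel": joint speeds; "tau": joint torques, N m; "ee_pos": TCP position; "eef_rot": TCP orientation; "force": force on the tool from outside, world axes, zero at the start; "moment": the same for the moment, N m; "grip_width": finger opening in m; "grip_force": force on a finger pad.
Only numpy, scipy, OpenCV 4.12 (cv2) and the standard library are available. Lean on these libraries where they do the work, as an engineer would, in place of code of your own. Each camera call takes 0.05 s, during which the arm holds its last target. There are 200 camera calls.

## Working session

There is one attempt and no reset: what is moved stays moved. The work goes in short steps, Python scripts to look and compute and a shell command to move; the robot and the scene stay as the last step left them, time stands still between calls to the robot, and variables do not carry over. Pictures are saved under pics/ and viewed, at most 13 in all, crops included, and the job is handed in when it is done.

```bash
mkdir -p pics; python3 - <<'E'
from station import ctrl
import cv2,numpy as np
o=ctrl.get_obs();print(o['time_s'],o['ee_pos'],o['eef_rot'],o['grip_width'],ctrl.tcp_to_grasp)
for n in('top','side'):
    c=ctrl.camera(n);cv2.imwrite(f'pics/{n}0.png',c['img']);np.savez(f'{n}0.npz',**c)
    R=np.array(c['R']);print(n,-R.T@np.array(c['t']),R[2])
E
```

```text
0.0 [ 0.1634865  -0.52509503  0.40408854] [-3.14042289e+00 -9.92134933e-05  3.01846859e-01] 0.09414006416526392 0.1804
top [0.34916486 0.04659533 1.03567141] [ 0.16337198 -0.00161015 -0.98656323]
side [0.45525294 1.21560453 0.7018976 ] [ 0.06160409 -0.87249344 -0.48472686]
```

View pics/top0.png

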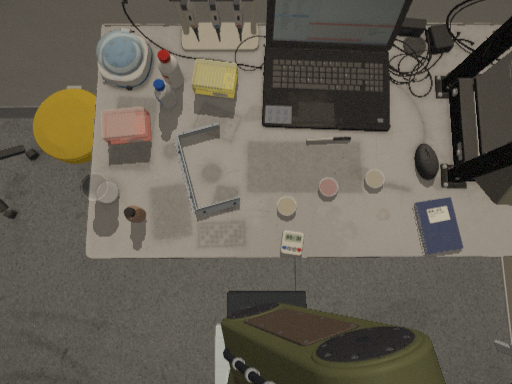

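View pics/side0.png

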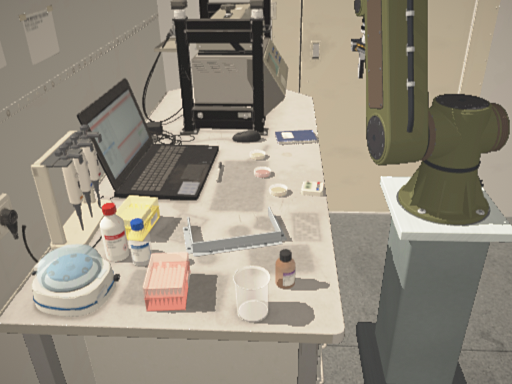

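The top view shows the dishes near (287,206), (328,187) and (374,179). The bay spans roughly (180,130) to (240,215) and opens right, toward -y. The marker is at (328,141), the timer at (292,243) and the bottle at (135,214). I'll enlarge it for the corners.

```bash
cat > h.py <<'E'
import numpy as np
def ray(c,u,v,z):
    K,R,t=[np.array(c[k]) for k in('intrinsics','R','t')]
    o=-R.T@t; d=R.T@np.linalg.solve(K,np.array([u,v,1.]))
    return o+d*(z-o[2])/d[2]
def pix(c,X):
    K,R,t=[np.array(c[k]) for k in('intrinsics','R','t')]
    p=K@(R@np.array(X)+t);return p[:2]/p[2]
E
python3 - <<'E'
import cv2,numpy as np
from h import *
c=np.load('top0.npz');im=c['img']
cr=im[115:260,165:395];cv2.imwrite('pics/crop.png',cv2.resize(cr,None,fx=3.4,fy=3.4,interpolation=cv2.INTER_CUBIC))
for u,v in[(287,206),(328,187),(374,179)]:
    print(ray(c,u,v,.015))
    s=im[v-14:v+15,u-14:u+15].astype(int);print(s[14,::2].tolist())
for n,u,v in[('timer',292,243),('mk1',306,142),('mk2',350,140)]: print(n,ray(c,u,v,.01))
E
```

```text
[ 0.47518399 -0.04215666  0.015     ]
[[126, 138, 145], [128, 139, 147], [130, 141, 149], [117, 142, 155], [119, 142, 154], [120, 143, 156], [123, 146, 160], [118, 142, 155], [122, 142, 157], [120, 143, 157], [117, 141, 154], [129, 142, 154], [126, 138, 147], [124, 139, 147], [128, 141, 148]]
[ 0.52973699 -0.1608835   0.015     ]
[[109, 118, 127], [105, 117, 124], [101, 112, 119], [108, 119, 149], [107, 117, 149], [109, 120, 150], [108, 120, 150], [110, 119, 151], [106, 117, 148], [108, 118, 150], [109, 122, 151], [114, 125, 151], [129, 140, 147], [110, 121, 131], [110, 123, 129]]
[ 0.55273006 -0.29438538  0.015     ]
[[103, 114, 124], [113, 122, 133], [83, 93, 99], [137, 155, 164], [120, 141, 153], [119, 141, 152], [120, 142, 154], [122, 142, 154], [121, 141, 154], [122, 144, 155], [122, 145, 155], [122, 139, 151], [144, 155, 163], [129, 142, 149], [131, 141, 150]]
timer [ 0.37094856 -0.05484753  0.01      ]
mk1 [ 0.66550644 -0.10187861  0.01      ]
mk2 [ 0.67122213 -0.23187224  0.01      ]
```

View pics/crop.png

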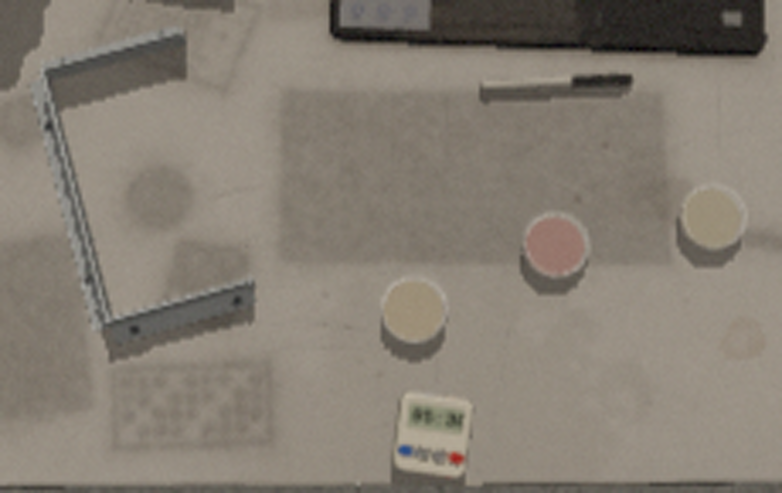

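The crop (3.4x, offset (165,115)) shows the fence-top corners at (42,68), (185,35), (105,325) and (253,283). The dish centres are (414,311), (556,245) and (712,217).

```bash
python3 - <<'E'
import cv2,numpy as np
from h import *
c=np.load('top0.npz')
f=lambda p,z:ray(c,p[0]/3.4+165,p[1]/3.4+115,z)
A,B,C,D=[f(p,.03) for p in[(44,70),(185,36),(105,323),(253,284)]]  # A back-left,B open-left(+x),C back,D open
print(A,B,C,D,'depth',np.linalg.norm(A-B),np.linalg.norm(C-D),'w',np.linalg.norm(A-C),np.linalg.norm(B-D))
a=((A-B)+(C-D))[:2];yaw=np.arctan2(a[1],a[0]);print('yaw',yaw)
ctr=(A+B+C+D)[:2]/4;print('ctr',ctr)
u=np.array([np.cos(yaw),np.sin(yaw)]);v=np.array([-u[1],u[0]])
for n,p,z in[('d1',(414,311),.015),('d2',(556,245),.015),('d3',(712,217),.015),('timer',(436,434),.019),('m1',(480,90),.008),('m2',(632,80),.008)]:
    X=f(p,z)[:2];print(n,X,'bay',(X-ctr)@u,(X-ctr)@v)
print(f((135-165)*3.4*np.ones(1)[0]*np.array([1,0])+np.array([0,(214-115)*3.4]),.088))
s=np.load('side0.npz')
for X in[(.475,-.042,.015),(.53,-.161,.015),(.553,-.294,.015)]:print(pix(s,X))
E
```

```text
[0.67975321 0.27159892 0.03      ] [0.70966708 0.15186212 0.03      ] [0.46290109 0.21444125 0.03      ] [0.4949414  0.09272835 0.03      ] depth 0.12341693589809025 0.1258594917317675 w 0.22425842140749594 0.22271937669913702
yaw 1.8219699664224704
ctr [0.5868157  0.18265766]
d1 [ 0.47383765 -0.0414635 ] bay -0.18900888015276657 0.16513623260215887
d2 [ 0.52956049 -0.16239828] bay -0.31999829719946926 0.14121914774751815
d3 [ 0.55324484 -0.29560256] bay -0.4549093450553292 0.1513846894628635
timer [ 0.37172035 -0.05742257] bay -0.17908684422064147 0.2680157223042345
m1 [ 0.66774316 -0.10273145] bay -0.2965477810468034 -0.0074571924164628205
m2 [ 0.67635697 -0.23523306] bay -0.4270325595163167 0.017131357437739487
[0.4462887  0.36476361 0.088     ]
[278.98194629 188.08582341]
[262.82798272 170.40277464]
[258.14684435 153.4486818 ]
```

```bash
cat > go.py <<'E'
# usage: go.py x y z yaw -> shift in tool axes (cm) and turn az
import sys,numpy as np
from station import ctrl
from scipy.spatial.transform import Rotation as Ro
o=ctrl.get_obs();R=Ro.from_euler('xyz',o['eef_rot'])
x,y,z,w=map(float,sys.argv[1:5])
T=Ro.from_euler('xyz',[np.pi,0,w])
print('t',o['time_s'],'pos',np.round(o['ee_pos'],4),'yaw',round(o['eef_rot'][2],3),'F',np.round(o['force'],1))
print('cm',np.round(R.inv().apply(np.array([x,y,z])-o['ee_pos'])*100,2),'rot',np.round((R.inv()*T).as_rotvec(),3))
E
python3 go.py .4516 -.0743 .26 .977
```

```text
t 0.1 pos [ 0.1635 -0.5251  0.4041] yaw 0.302 F [ 0.4 -0.  -0.1]
cm [ 40.91 -34.47  14.45] rot [-0.001 -0.    -0.675]
```

```bash
python3 -m jog '[[4,-3.4,0,0,0,-0.1],[8,-6.8,0,0,0,-0.2],[12,-10.2,0,0,0,-0.3],[16,-13.6,2,0,0,-0.4],[20,-17,4,0,0,-0.5],[24,-20.4,6,0,0,-0.6],[28,-23.8,8,0,0,-0.675],[31,-27,9,0,0,-0.675]]' 36; python3 go.py .4516 -.0743 .26 .977
```

```text
time_s: 0.9
ee_pos: [0.3676, -0.1958, 0.3211]
eef_rot: [-3.141, 0.0, 0.979]
force: [0.3, -0.2, -0.7]
grip_width: 0.0351
grip_force: 0.0
t 0.9 pos [ 0.3676 -0.1958  0.3211] yaw 0.979 F [ 0.3 -0.2 -0.7]
cm [14.77  0.2   6.11] rot [-0.     0.     0.002]
```

```bash
python3 -m jog '[[4,0,2,0,0,0],[8,0.2,4,0,0,0],[12,0.2,5,0,0,0],[14.8,0.2,6,0,0,0],[14.8,0.2,6,0,0,0],[14.8,0.2,6,0,0,0]]' ; python3 go.py .4516 -.0743 .204 .977; python3 - <<'E'
from station import ctrl
import cv2
cv2.imwrite('pics/w1.png',ctrl.camera('wrist')['img'])
E
```

```text
time_s: 1.5
ee_pos: [0.4515, -0.0758, 0.2617]
eef_rot: [-3.141, 0.0, 0.978]
force: [-0.6, -0.4, -0.6]
grip_width: 0.0342
grip_force: 0.0
t 1.5 pos [ 0.4515 -0.0758  0.2617] yaw 0.978 F [-0.6 -0.4 -0.6]
cm [ 0.14 -0.07  5.77] rot [-0.001  0.     0.001]
```

View pics/w1.png

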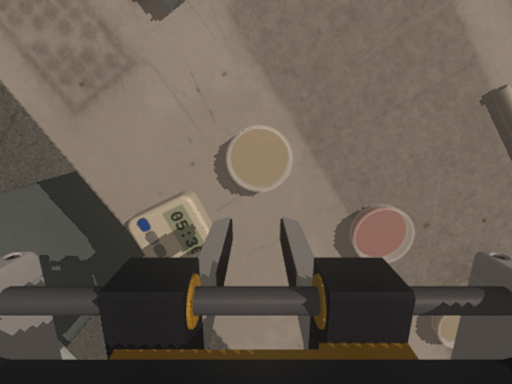

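The dish is centred at (259,159), between the fingertips (columns 232 and 282). The timer is left of the left finger and clear of it. Descending and starting the sweep.

```bash
python3 -m jog '[[0.2,0,2,0,0,0],[0.2,0,4,0,0,0],[0.2,0,5.7,0,0,0],[0.2,0,5.7,0,0,0],[0.6,0,5.7,0,0,0],[1.1,0,5.7,0,0,0],[1.7,0,5.7,0,0,0],[2.5,0,5.7,0,0,0]]' ; python3 -m jog '[[1.1,0,0,0,0,0],[2.2,0,0,0,0,0],[3.3,0,0,0,0,0],[4.4,0,0,0,0,0],[5.5,0,0,0,0,0],[6.6,0,0,0,0,0],[7.5,0,0,0,0,0],[8,0,0,0,0,0]]'; python3 go.py .632 .193 .204 .977;python3 - <<'E'
from station import ctrl
import cv2
cv2.imwrite('pics/w2.png',ctrl.camera('wrist')['img'])
E
```

```text
time_s: 2.35
ee_pos: [0.466, -0.0549, 0.2056]
eef_rot: [3.141, -0.0, 0.977]
force: [-0.3, -0.8, 0.9]
grip_width: 0.0339
grip_force: 0.2
time_s: 3.15
ee_pos: [0.5108, 0.0118, 0.205]
eef_rot: [-3.142, -0.0, 0.977]
force: [-0.5, -1.3, 0.8]
grip_width: 0.0337
grip_force: 0.2
t 3.15 pos [0.5108 0.0118 0.205 ] yaw 0.977 F [-0.5 -1.3  0.8]
cm [21.8  -0.09  0.1 ] rot [-0. -0.  0.]
```

View pics/w2.png

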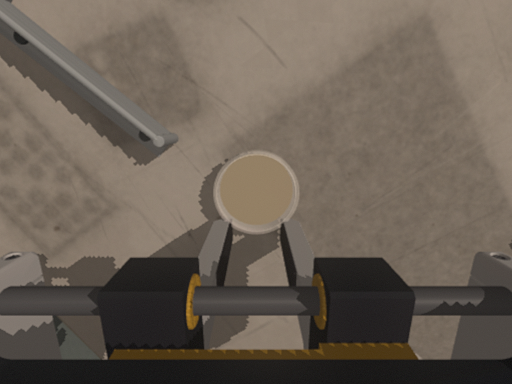

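The dish sits nested at (257,192). The near fence tip at (177,138) lies clear to the left. Continuing.

```bash
python3 -m jog '[[0.8,0,0,0,0,0],[1.9,0,0,0,0,0],[3.1,0,0,0,0,0],[4.3,0,0,0,0,0],[5.5,0,0,0,0,0],[6.7,0,0,0,0,0],[7.9,0,0,0,0,0],[9.1,0,0,0,0,0]]' ; python3 -m jog '[[1.2,0,0,0,0,0],[2.4,0,0,0,0,0],[3.6,0,0,0,0,0],[4.8,0,0,0,0,0],[6,0,0,0,0,0],[7.2,0,0,0,0,0],[8.4,0,0,0,0,0],[9.4,0,0,0,0,0]]'; python3 -m jog '[[0.9,0,0,0,0,0],[1.7,0,0,0,0,0],[2.3,0,0,0,0,0],[2.8,0,0,0,0,0],[3.1,0,0,0,0,0],[3.2,0,0,0,0,0],[3.2,0,0,0,0,0]]'; python3 go.py .632 .193 .204 .977
```

```text
time_s: 4.0
ee_pos: [0.5618, 0.0873, 0.205]
eef_rot: [-3.142, 0.0, 0.977]
force: [0.7, -0.8, -0.4]
grip_width: 0.0341
grip_force: 0.1
time_s: 4.8
ee_pos: [0.6144, 0.1652, 0.205]
eef_rot: [3.142, -0.0, 0.977]
force: [-0.2, -0.3, -0.3]
grip_width: 0.0341
grip_force: 0.1
time_s: 5.5
ee_pos: [0.6318, 0.1908, 0.205]
eef_rot: [-3.142, 0.0, 0.977]
force: [-0.6, 0.1, -0.4]
grip_width: 0.0337
grip_force: 0.0
t 5.5 pos [0.6318 0.1908 0.205 ] yaw 0.977 F [-0.6  0.1 -0.4]
cm [ 0.19 -0.11  0.1 ] rot [-0.  0. -0.]
```

```bash
python3 -m jog '[[-2,0,0,0,0,0],[-5,0,-2,0,0,0],[-8,0,-6,0,0,0],[-12,0,-7,0,0,-0.1],[-16,0,-7,0,0,-0.2],[-20,0,-7,0,0,-0.3],[-24,0,-7,0,0,-0.4],[-27,0,-7,0,0,-0.444]]'; python3 go.py .5233 -.2039 .264 1.421;python3 - <<'E'
from station import ctrl
import cv2,numpy as np
c=ctrl.camera('top');np.savez('top1.npz',**c)
cv2.imwrite('pics/t1.png',cv2.resize(c['img'][115:260,165:395],None,fx=3.4,fy=3.4))
E
```

```text
time_s: 6.3
ee_pos: [0.4792, -0.0345, 0.2752]
eef_rot: [3.141, 0.0, 1.424]
force: [0.1, -0.1, 0.4]
grip_width: 0.0339
grip_force: 0.0
t 6.3 pos [ 0.4792 -0.0345  0.2752] yaw 1.424 F [ 0.1 -0.1  0.4]
cm [-16.11   6.84   1.13] rot [0.    0.    0.003]
```

View pics/t1.png

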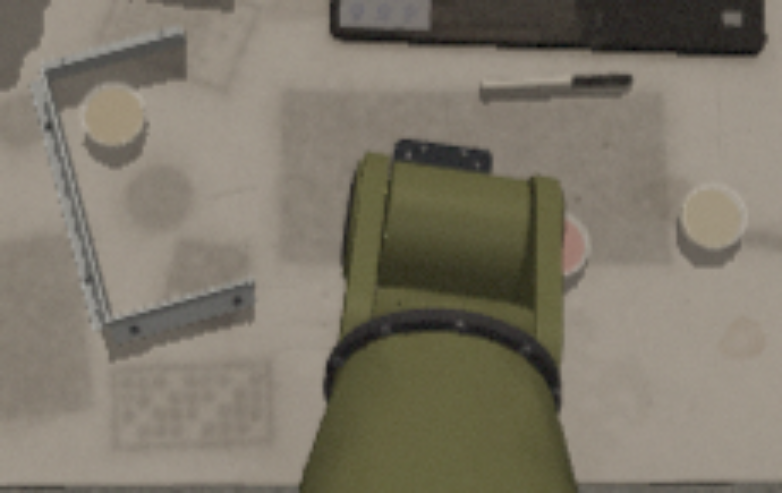

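Dish 1 is well inside the bay at crop (114,115). Next is dish 2.

```bash
python3 -c "
import numpy as np
from h import *
c=np.load('top1.npz');X=ray(c,114/3.4+165,115/3.4+115,.015)[:2]-[.5868,.1827];a=1.822
print(X@[np.cos(a),np.sin(a)],X@[-np.sin(a),np.cos(a)])"
python3 -m jog '[[-4,1.7,0,0,0,0],[-8,3.4,0,0,0,0],[-12,5.1,0.5,0,0,0],[-16.1,6.8,1.1,0,0,0],[-16.1,6.8,1.1,0,0,0],[-16.1,6.8,1.1,0,0,0]]'; python3 go.py .5233 -.2039 .204 1.421;python3 - <<'E'
from station import ctrl
import cv2
im=ctrl.camera('wrist')['img'];cv2.imwrite('pics/w3.png',im)
E
```

```text
0.015560694993150317 -0.0633160425306182
time_s: 6.95
ee_pos: [0.5236, -0.2028, 0.2637]
eef_rot: [-3.141, -0.0, 1.419]
force: [0.5, -0.0, -0.0]
grip_width: 0.0337
grip_force: 0.0
t 6.95 pos [ 0.5236 -0.2028  0.2637] yaw 1.419 F [ 0.5 -0.  -0. ]
cm [-0.11 -0.01  5.97] rot [-0.001 -0.    -0.002]
```

View pics/w3.png

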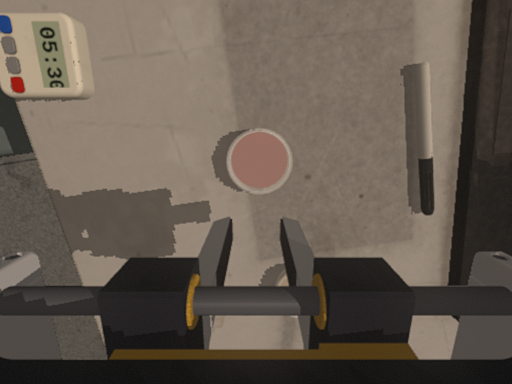

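Dish 2 is centred at (259,160), with the marker and timer far to the sides. Descending and sweeping about 35.7 cm.

```bash
python3 -m jog '[[0,0,2,0,0,0],[0,0,4,0,0,0],[0,0,5.8,0,0,0],[0,0,5.8,0,0,0],[0.4,0,5.85,0,0,0],[0.9,0,5.85,0,0,0],[1.5,0,5.85,0,0,0],[2.3,0,5.85,0,0,0]]' ; python3 -m jog '[[1.1,0,0,0,0,0],[2.3,0,0,0,0,0],[3.5,0,0,0,0,0],[4.7,0,0,0,0,0],[5.9,0,0,0,0,0],[7.1,0,0,0,0,0],[8.3,0,0,0,0,0],[9.5,0,0,0,0,0]]';  python3 -m jog '[[1.2,0,0,0,0,0],[2.4,0,0,0,0,0],[3.6,0,0,0,0,0],[4.8,0,0,0,0,0],[6,0,0,0,0,0],[7,0,0,0,0,0],[7.6,0,0,0,0,0],[7.8,0,0,0,0,0]]'; python3 go.py .5785 .150 .205 1.419;python3 - <<'E'
from station import ctrl
import cv2
im=ctrl.camera('wrist')['img'];cv2.imwrite('pics/w4.png',im)
E
```

```text
time_s: 7.8
ee_pos: [0.5275, -0.1789, 0.2062]
eef_rot: [3.14, 0.0, 1.421]
force: [0.2, 0.2, 0.2]
grip_width: 0.0342
grip_force: 0.3
time_s: 8.6
ee_pos: [0.5416, -0.0846, 0.2055]
eef_rot: [-3.142, -0.0, 1.421]
force: [0.0, 0.3, 0.5]
grip_width: 0.0338
grip_force: 0.3
time_s: 9.4
ee_pos: [0.5532, -0.0078, 0.2055]
eef_rot: [-3.142, -0.0, 1.421]
force: [0.2, 0.2, 0.3]
grip_width: 0.0339
grip_force: 0.3
t 9.4 pos [ 0.5532 -0.0078  0.2055] yaw 1.421 F [0.2 0.2 0.3]
cm [15.98  0.15  0.05] rot [-0.    -0.     0.002]
```

View pics/w4.png

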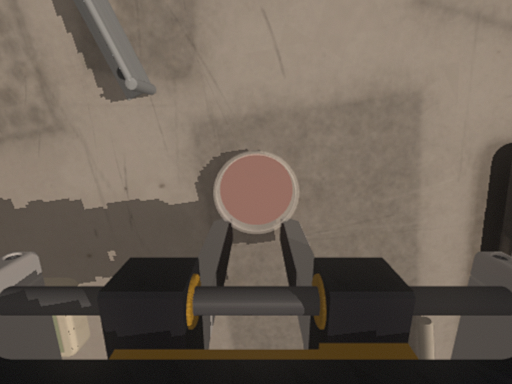

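Dish 2 is nested at (257,192) and the fence tip at (155,90) is clear. Finishing this sweep, then moving on to dish 3.

```bash
python3 -m jog '[[0.8,0,0,0,0,0],[2,0,0,0,0,0],[3.2,0,0,0,0,0],[4.4,0,0,0,0,0],[5.6,0,0,0,0,0],[6.8,0,0,0,0,0],[8,0,0,0,0,0],[9.2,0,0,0,0,0]]' ; python3 -m jog '[[1.2,0,0,0,0,0],[2.4,0,0,0,0,0],[3.6,0,0,0,0,0],[4.7,0,0,0,0,0],[5.6,0,0,0,0,0],[6.3,0,0,0,0,0],[6.7,0,0,0,0,0],[6.8,0,0,0,0,0]]'; python3 -m jog '[[0,0,0,0,0,0],[-2,0,0,0,0,0],[-5,0,-2,0,0,0],[-9,0,-6,0,0,0],[-14,0,-6,0,0,-0.05],[-19,0,-6,0,0,-0.1],[-24,0,-6,0,0,-0.145],[-28,0,-6,0,0,-0.145]]'; python3 go.py .5532 -.3376 .264 1.566
```

```text
time_s: 10.25
ee_pos: [0.567, 0.0836, 0.2055]
eef_rot: [-3.142, -0.0, 1.421]
force: [-0.2, -1.4, -0.2]
grip_width: 0.0341
grip_force: 0.1
time_s: 11.05
ee_pos: [0.5771, 0.1501, 0.2055]
eef_rot: [-3.142, 0.0, 1.421]
force: [-0.4, 0.6, 0.6]
grip_width: 0.034
grip_force: 0.1
time_s: 11.85
ee_pos: [0.5343, -0.1296, 0.2658]
eef_rot: [3.141, 0.0, 1.567]
force: [0.9, 0.2, 0.3]
grip_width: 0.0338
grip_force: 0.0
t 11.85 pos [ 0.5343 -0.1296  0.2658] yaw 1.567 F [0.9 0.2 0.3]
cm [-20.79   1.97   0.19] rot [0.    0.    0.001]
```

```bash
python3 -m jog '[[-4,0.4,0,0,0,0],[-8.5,0.8,0,0,0,0],[-13,1.2,0,0,0,0],[-17,1.6,0,0,0,0],[-20.8,2,0.2,0,0,0],[-20.8,2,0.2,0,0,0],[-20.8,2,0.2,0,0,0]]'; python3 go.py .5532 -.3376 .205 1.566;python3 - <<'E'
from station import ctrl
import cv2,numpy as np
a=cv2.resize(ctrl.camera('wrist')['img'],(400,300));c=ctrl.camera('top');np.savez('top2.npz',**c)
b=cv2.resize(c['img'][115:235,165:325],(400,300));cv2.imwrite('pics/w5.png',np.hstack([a,b]))
E
```

```text
time_s: 12.55
ee_pos: [0.5537, -0.3358, 0.263]
eef_rot: [-3.141, -0.001, 1.564]
force: [0.4, -0.2, -0.0]
grip_width: 0.0338
grip_force: 0.0
t 12.55 pos [ 0.5537 -0.3358  0.263 ] yaw 1.564 F [ 0.4 -0.2 -0. ]
cm [-0.18 -0.05  5.8 ] rot [-0.001 -0.001 -0.002]
```

View pics/w5.png

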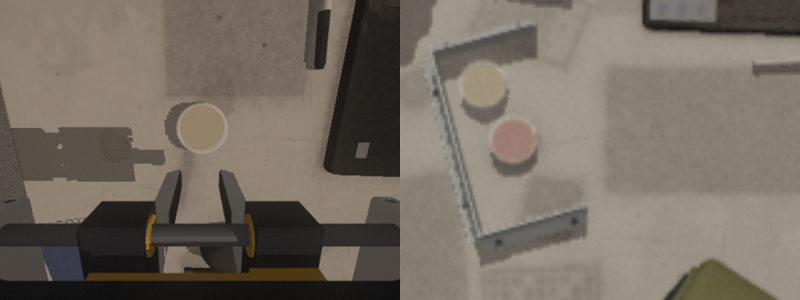

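Wrist (left): dish 3 is centred at (202,128). Top (right): dishes 1 and 2 are inside the bay at (483,85) and (513,140). Sweeping dish 3 to a waypoint in front of the open side.

```bash
python3 -m jog '[[0,0,2,0,0,0],[0,0,4,0,0,0],[0,0,5.75,0,0,0],[0,0,5.75,0,0,0],[0.4,0,5.75,0,0,0],[0.9,0,5.75,0,0,0],[1.5,0,5.75,0,0,0],[2.3,0,5.75,0,0,0]]' ; python3 -m jog '[[1.1,0,0,0,0,0],[2.3,0,0,0,0,0],[3.5,0,0,0,0,0],[4.7,0,0,0,0,0],[5.9,0,0,0,0,0],[7.1,0,0,0,0,0],[8.3,0,0,0,0,0],[9.5,0,0,0,0,0]]';  python3 -m jog '[[1.2,0,0,0,0,0],[2.4,0,0,0,0,0],[3.6,0,0,0,0,0],[4.8,0,0,0,0,0],[6,0,0,0,0,0],[7.2,0,0,0,0,0],[8.4,0,0,0,0,0],[9.6,0,0,0,0,0]]'; python3 -m jog '[[1.2,0,0,0,0,0],[2.4,0,0,0,0,0],[3.6,0,0,0,0,0],[4.8,0,0,0,0,0],[6,0,0,0,0,0],[7,0,0,0,0,0],[7.6,0,0,0,0,0],[7.8,0,0,0,0,0]]';  python3 go.py .555 .019 .205 1.566;python3 - <<'E'
from station import ctrl
import cv2
im=ctrl.camera('wrist')['img'];cv2.imwrite('pics/w6.png',im)
E
```

```text
time_s: 13.45
ee_pos: [0.5544, -0.3117, 0.2067]
eef_rot: [3.141, 0.001, 1.566]
force: [1.4, 1.2, 0.7]
grip_width: 0.0339
grip_force: 0.3
time_s: 14.25
ee_pos: [0.5548, -0.2162, 0.206]
eef_rot: [3.142, 0.0, 1.566]
force: [-0.1, -0.9, 0.5]
grip_width: 0.034
grip_force: 0.3
time_s: 15.05
ee_pos: [0.5552, -0.1202, 0.206]
eef_rot: [3.142, 0.0, 1.566]
force: [0.2, -0.4, 0.6]
grip_width: 0.0341
grip_force: 0.3
time_s: 15.85
ee_pos: [0.5556, -0.0426, 0.206]
eef_rot: [-3.142, -0.0, 1.566]
force: [0.5, -0.5, 0.6]
grip_width: 0.034
grip_force: 0.3
t 15.85 pos [ 0.5556 -0.0426  0.206 ] yaw 1.566 F [ 0.5 -0.5  0.6]
cm [ 6.16 -0.09  0.1 ] rot [-0. -0.  0.]
```

View pics/w6.png

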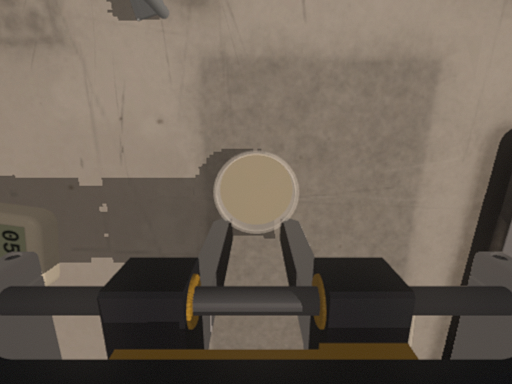

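```bash
python3 -m jog '[[0.8,0,0,0,0,0],[1.8,0,0,0,0,0],[2.8,0,0,0,0,0],[3.8,0.1,0,0,0,-0.04],[4.6,0.3,0,0,0,-0.1],[5.3,0.5,0,0,0,-0.16],[5.9,0.7,0,0,0,-0.22],[6.3,0.8,0,0,0,-0.256]]'; python3 go.py .572 .152 .205 1.822;python3 - <<'E'
from station import ctrl
import cv2,numpy as np
from h import *
c=np.load('top2.npz');X=ray(c,113/2.5+165,140/2.5+115,.015)[:2]-[.5868,.1827];a=1.822
print('d2',X@[np.cos(a),np.sin(a)],X@[-np.sin(a),np.cos(a)])
P=ctrl.get_obs()['ee_pos'][:2]-[.5868,.1827];print('tcp',P@[np.cos(a),np.sin(a)],P@[-np.sin(a),np.cos(a)])
im=ctrl.camera('wrist')['img'];cv2.imwrite('pics/w7.png',im)
E
```

```text
time_s: 16.7
ee_pos: [0.5641, 0.0207, 0.206]
eef_rot: [3.142, -0.0, 1.826]
force: [0.8, 0.2, -0.8]
grip_width: 0.0339
grip_force: 0.1
t 16.7 pos [0.5641 0.0207 0.206 ] yaw 1.826 F [ 0.8  0.2 -0.8]
cm [12.5   4.08  0.1 ] rot [ 0.    -0.     0.004]
d2 -0.0020824109477810444 0.009784862671793793
tcp -0.15124931572175626 0.06228301540167517
```

View pics/w7.png

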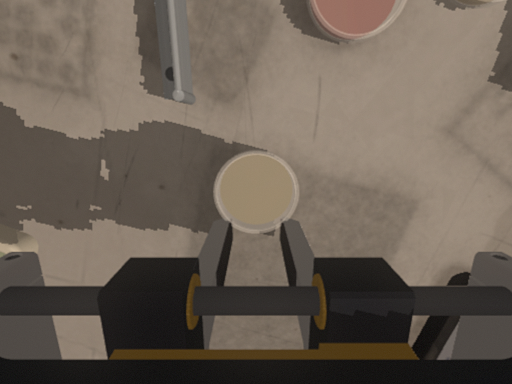

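Dish 3 is at (257,191). The fence inner side is near column 190 and dish 2's left edge near column 307, so I'll shift about 4 mm left while pushing in.

```bash
python3 -m jog '[[0.8,-0.05,0,0,0,0],[1.8,-0.15,0,0,0,0],[2.8,-0.25,0,0,0,0],[3.8,-0.35,0,0,0,0],[4.8,-0.4,0,0,0,0],[5.8,-0.4,0,0,0,0],[6.8,-0.4,0,0,0,0],[7.8,-0.4,0,0,0,0]]'; python3 -m jog '[[1,0,0,0,0,0],[2,0,0,0,0,0],[2.8,0,0,0,0,0],[3.4,0,0,0,0,0],[3.8,0,0,0,0,0],[3.9,0,0,0,0,0],[3.9,0,0,0,0,0]]'; python3 -m jog '[[-1,0,0,0,0,0],[-3,0,0,0,0,0],[-6,0,0,0,0,0],[-9,0,-3,0,0,0],[-13,0,-7,0,0,0],[-18,0,-10,0,0,0],[-22,0,-10,0,0,0],[-22,0,-10,0,0,0]]'; python3 -m jog '[[-4,0,0,0,0,0],[-8,0,0,0,0,0],[-8,0,0,0,0,0]]'; python3 - <<'E'
from station import ctrl
import cv2,numpy as np
from h import *
c=ctrl.camera('top');im=c['img'];cv2.imwrite('pics/end.png',cv2.resize(im[115:260,165:395],None,fx=3.4,fy=3.4))
E
```

```text
time_s: 17.55
ee_pos: [0.5405, 0.0951, 0.206]
eef_rot: [3.142, 0.0, 1.822]
force: [0.1, 0.2, 0.3]
grip_width: 0.0338
grip_force: 0.1
time_s: 18.25
ee_pos: [0.531, 0.1321, 0.206]
eef_rot: [3.142, 0.0, 1.822]
force: [-0.8, -0.8, 0.6]
grip_width: 0.034
grip_force: 0.0
time_s: 19.05
ee_pos: [0.5861, -0.0865, 0.3076]
eef_rot: [3.139, 0.002, 1.817]
force: [0.9, 1.1, 0.0]
grip_width: 0.0341
grip_force: 0.0
time_s: 19.35
ee_pos: [0.6055, -0.1627, 0.3054]
eef_rot: [-3.141, 0.0, 1.818]
force: [-0.7, 0.4, -0.6]
grip_width: 0.0336
grip_force: 0.0
```

View pics/end.png

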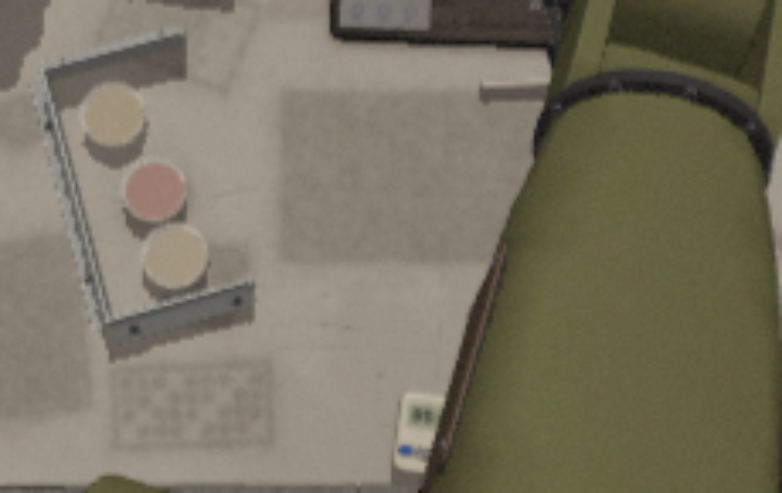

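All three dishes lie inside the bay at crop (114,115), (154,190) and (175,258). The visible ends of the timer and marker are unmoved.

```bash
python3 -c "
from station import ctrl
print(ctrl.hand_in())"
```

```text
the job is handed in; nothing more can be done
None
```

All three dishes were swept flat into the discard bay and the job was handed in at about 19.4 s of the 67 s limit; no verdict came back, but the last picture shows all three dishes inside, and the visible parts of the timer and marker where they were (the bottle was outside that crop).

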